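# Shut the drip-tray flap of the drying rack and latch it

### The job

Press the open drip-tray flap of the drying rack down until it is fully shut. Then push the sliding catch beside it along its rail, towards and over the flap, until you feel it drop into the notch of the rail, and leave it seated there; do not lift the catch up off its rail. Leave the bowls, the chopstick holder and the cup standing where they are.

Things in the scene. Friction and masses are not known exactly. Their poses are not given: they have to be found in the camera images.
- rack: White plastic drying rack, fixed, 300 (x) x 440 (y) mm, flat deck 50 mm high. Origin: centre of its underside. x points to its rear (away from the robot), y to its left, z up; turned by up to 0.25 rad. Front half: the flap on the left, the rail with the catch on the right. Rear half: bowls and chopsticks, with a fence 108 mm high round the rear.
- flap (a joint): Opening angle of the flap: 0 = shut, lying flat and flush with the deck; starts 0.45 to 0.8 rad open, front edge raised. The stiff hinge keeps it where it is left; pressing it down needs 2 to 3 N. It stops at 0 on its own.
- flap_hinge (a point): Middle of the flap's hinge line (on its top face), which runs along the rack's y axis on the flap's rear edge. The flap is a white panel reaching 104 mm from the hinge line towards the rack's front (-x), 176 mm wide (y), 6 mm thick. Shut, its top is 50 mm above the worktop.
- flap_mid (a point): Point on the top face of the flap, 50 mm from the hinge line, mid-width; moves with the flap. A place to press: fingertips coming straight down above the place 50 mm in front of the hinge line meet the flap at every start angle.
- catch (a joint): Travel of the steel catch along the aluminium rail (m), growing along rack +y, towards the flap. Starts at 0 to 0.045; the notch is at 0.080; the rail ends at 0.112. Sliding takes 1 to 3 N; 10 mm before 0.080 the push drops to almost nothing as the catch falls into the notch, then rises; 5 N seats it, over about 10 N forces it out of the notch again.
- catch_drop (a joint): Height of the catch relative to riding on top of the rail, in m: about 0 while it rides on the rail, about -0.0045 when it has dropped into the notch. A spring (about 5 N) pulls it down; a positive value means it is being lifted off the rail.
- catch_tab (a point): Centre of the catch's upright push tab, a steel plate 26 (rack x) x 10 (rack y) x 34 mm high, about 85 mm above the worktop; top 17 mm above. Push its flat -y face: nothing sticks out below it there, only the rail (top 55 mm high) and the clear deck. On the +y side a flat 20 mm wide tongue, 17 mm below this point, reaches 87 mm ahead; seated, it lies over the flap.
- notch (a point): Middle of the V-shaped notch across the rail, 19 mm wide, 5 mm deep, at the height of the rail's top (55 mm). When the catch is seated the tab's centre is 12 mm on the -y side (rack axes) of this point.
- bowl1: Stoneware bowl, 114 mm across, 55 mm high, loose on the rack's rear deck; origin at the centre of its underside. Leave alone.
- bowl2: Second bowl like it. Leave alone.
- chopsticks: Bamboo cylinder 72 mm across and 100 mm high with chopsticks standing up to 205 mm, loose on the rear deck; origin at the centre of its underside. It and the bowls stand in a row in any order. Leave alone.
- cup: Stainless steel cup, 68 mm across, 75 mm high, loose on the worktop about 90 mm off the rack's right (-y) side; origin at the centre of its underside. Leave alone.

How it is judged:
By the outcome, as a careful person would: the job done as asked, in the order asked, and still so for the second after the job is handed in, with the robot touching nothing.
It also fails if it takes over 46 s, if anything falls off the work surface, if the arm or the gripper's body presses on something with over 40 N, if the wrist force passes 120 N, or if a joint passes its speed limit or range.

### The arm

A 6-joint arm with a two-finger parallel gripper is mounted at the origin on the work surface. World frame = base frame: x ahead of the robot, y to its left, z up, the work surface at z = 0. Lengths are in m, angles in rad, forces in N, time in s.
With the tool pointing down it reaches from about 0.275 to 1 m from the base axis. Payload 8.4 kg.
Tool frame: the origin (TCP) lies on the centre line of the jaws, within the pads' length; the fingertips stand 17 mm ahead of it and the grasp point (between the pads) lies 2 mm behind it (bot.tcp_to_tips is the z of the fingertips in the tool frame, in m); z points along the fingers, y is the line along which they close (so a half turn about z gives the same grasp; the last joint's range is limited). The gripper opens to 85 mm and grips with 20 to 120 N. Pads are 22 mm wide; open, the fingers measure 114 mm over their backs; the gripper's body (76 mm by 85 mm) begins 54 mm behind the grasp point. The pads swing forward as they close: fully open they stand 13 mm farther back than shut.
Start: joints at [-1.336, 0.353, 1.633, -0, 1.155, -0.002], TCP at [0.147, -0.608, 0.248] pointing down, gripper open.
Joint ranges: [-2.63, 2.63], [-0.92, 2.1], [0.06, 2.66], [-1.3, 4.44], [0, 2.69], [-3.02, 3.02]. Speed limits (rad/s): [2.22, 2.22, 2.79, 3.14, 3.14, 3.14].

### API

Orientations are given as a unit quaternion [x, y, z, w].
In Python, from workcell import bot, hand, kinematics, get_obs, vision, hand_in gives the robot as it stands. The module is installed in compiled form; this text tells all that it offers. Calls block until the motion is done:
- bot.reach(position, orientation): joint-space move of the TCP to a pose.
- bot.servo_line(position, ori=None, velocity=0.15): straight line of the TCP; ori=None keeps the orientation; velocity is the mean speed in m/s.
- bot.goto_joints(angles): joint-space move.
- hand.move_gripper(opening, strength=None): finger opening in m; strength is the grip in N (None keeps the last); returns when the fingers have stopped.
- bot.dwell(seconds).
- kinematics.solve_ik(position, orientation): joint angles nearest the present ones, or None.
- get_obs(): the state.
- vision.read_camera(name): name is "scene" or "side" or "wrist"; returns a dict with "frame" (400x640x3 uint8, red, green, blue), "intrinsics" (3x3 intrinsics, pixels), "view" (4x4, takes a point from world to camera coordinates). Camera axes: x right, y down, z forward; pixel columns grow to the right and rows downward; lengths in m; the calibration is good to about 2 mm. A picture is of the moment at which its call begins. There is no depth.
A pose or a line that the arm cannot do raises bot.IKError and nothing moves.
- hand_in(): hands the job in; it is judged then, once.
The state is a dict: "time_s": time; "joint_pos": joint angles; "joint_vel": joint speeds; "joint_efforts": joint torques, N m; "position": TCP position; "orientation": TCP orientation; "wrist_force": force on the tool from outside, world axes, zero at the start; "ft_torque": the same for the moment, N m; "gripper_width": finger opening in m; "grip_force": force on a finger pad.
Only numpy, scipy, OpenCV 4.12 (cv2) and the standard library are available. Lean on these libraries where they do the work, as an engineer would, in place of code of your own. Each camera call takes 0.05 s, during which the arm holds its last target. There are 200 camera calls.

## Working session

There is one attempt and no reset: what is moved stays moved. The work goes in short steps, each a Python script; the robot and the scene stay as the last script left them, time stands still between calls to the robot, and variables do not carry over. Pictures are saved under pics/ and viewed, at most 10 in all, crops included, and the job is handed in when it is done.

```bash
mkdir -p pics; cat > h.py <<'E'
import numpy as np, cv2
from workcell import bot, hand, kinematics, get_obs, vision, hand_in
def shot(n,f):
    c=vision.read_camera(n); cv2.imwrite('pics/'+f,cv2.cvtColor(c['frame'],cv2.COLOR_RGB2BGR)); np.savez('pics/'+f[:-4],K=c['intrinsics'],V=c['view'],f=c['frame']); return c
def ray(c,uv):
    V=np.asarray(c['view'] if 'view' in c else c['V']);K=np.asarray(c['intrinsics'] if 'intrinsics' in c else c['K'])
    R=V[:3,:3];d=R.T@np.linalg.solve(K,[uv[0],uv[1],1.]);return -R.T@V[:3,3],d
def plane(c,uv,z):
    o,d=ray(c,uv);return o+d*(z-o[2])/d[2]
def tri(c1,u1,c2,u2):
    o1,d1=ray(c1,u1);o2,d2=ray(c2,u2)
    s=np.linalg.lstsq(np.c_[d1,-d2],o2-o1,rcond=None)[0];p,q=o1+s[0]*d1,o2+s[1]*d2
    return (p+q)/2,np.linalg.norm(p-q)
E
python3 - <<'E'
from h import *
for n in("scene","side"):
    c=shot(n,n+'0.png');o,_=ray(c,(0,0));print(n,o.round(3))
print(get_obs()['orientation'],get_obs()['time_s'])
E
```

```text
scene [ 1.38  -0.163  0.882]
side [ 0.422 -0.457  0.616]
[ 9.92999675e-01  1.18115196e-01 -6.91618169e-05 -6.64233192e-04] 0.1
```

View pics/scene0.png

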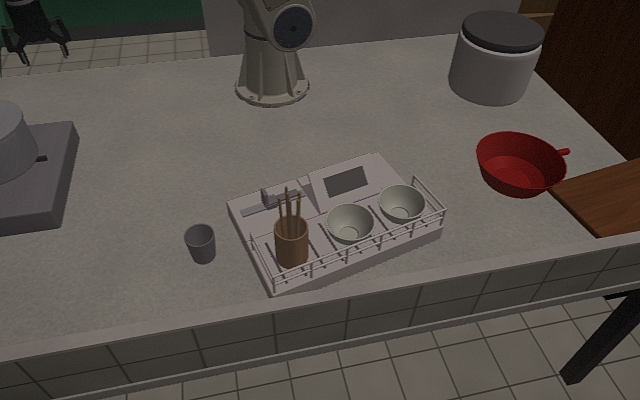

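View pics/side0.png

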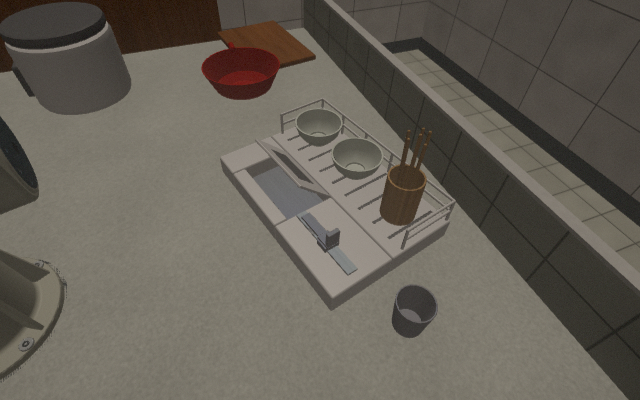

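The scene camera looks back towards the robot, with the tab near (265,196). The side camera shows the flap open at about (290,165) and the tab at about (332,238). I'll enlarge both.

```bash
python3 - <<'E'
import cv2
s=cv2.imread('pics/side0.png')[120:320,210:460];cv2.imwrite('pics/sc.png',cv2.convertScaleAbs(cv2.resize(s,(750,600),interpolation=cv2.INTER_CUBIC),alpha=1.4))
s=cv2.imread('pics/scene0.png')[145:300,220:450];cv2.imwrite('pics/cc.png',cv2.convertScaleAbs(cv2.resize(s,(782,527),interpolation=cv2.INTER_CUBIC),alpha=1.4))
E
```

```text
(no output)
```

View pics/sc.png

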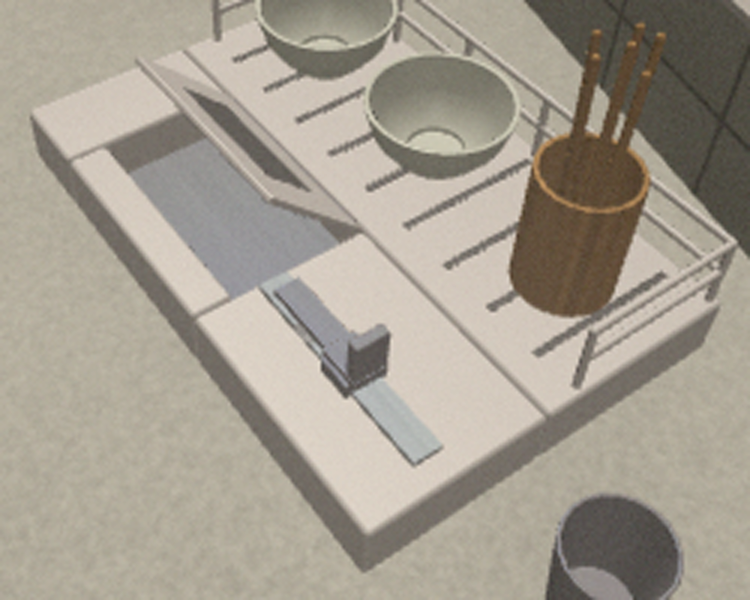

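View pics/cc.png

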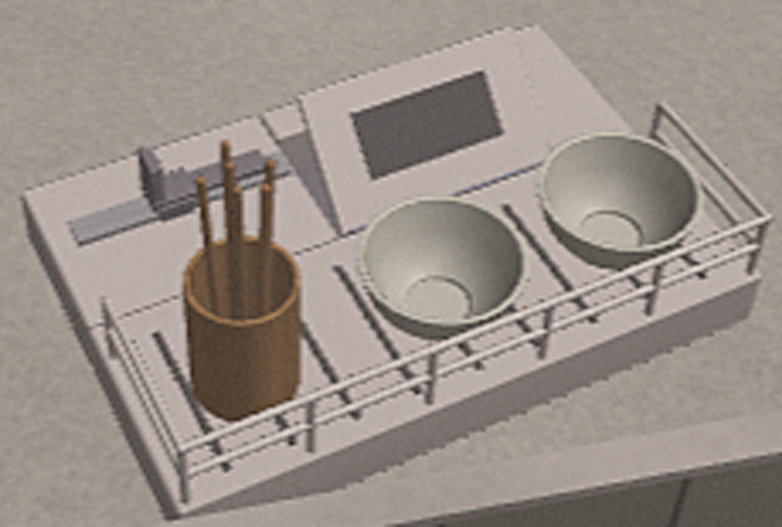

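In the side crop, the front-right deck corner is at (367,533), front-left at (32,115), and the hinge's right end at (362,232). The top edge of the tab's -y face runs (348,347)–(389,328), and the rail runs from (428,456) to (274,283). Next I cast rays through these.

```bash
python3 - <<'E'
from h import *
S=np.load('pics/side0.npz');C=np.load('pics/scene0.npz')
s=lambda u,v:(u/3+210-.33,v/3+120-.33)
c=lambda u,v:(u/3.4+220-.35,v/3.4+145-.35)
P=lambda n,p:print(n,np.round(p,4))
fr=plane(S,s(367,533),.05);fl=plane(S,s(32,115),.05)
y=(fl-fr)[:2];L=np.linalg.norm(y);y/=L;x=np.array([y[1],-y[0]])
yaw=np.arctan2(-y[0],y[1]);P('L,yaw',(L,yaw));P('fr',fr);P('fl',fl)
loc=lambda p:np.round([(p[:2]-fr[:2])@x-.15,(p[:2]-fr[:2])@y-.22],4)
def S1(n,uv,z):
    p=plane(S,s(*uv),z);print(n,p.round(4),loc(p))
def C1(n,uv,z):
    p=plane(C,c(*uv),z);print(n,p.round(4),loc(p))
S1('midright',(548,415),.05);S1('hingeR',(362,232),.05);S1('hingeL',(187,48),.05)
S1('rail-',(428,456),.055);S1('rail+',(274,283),.055)
S1('tabA',(348,347),.102);S1('tabB',(389,328),.102);S1('pocketFR',(228,300),.05)
C1('fr',(25,192),.05);C1('fl',(535,27),.05);C1('hingeR',(342,235),.05);C1('rail-',(75,232),.055);C1('rail+',(283,166),.055);C1('tabtop',(150,150),.102);C1('midright',(90,328),.05)
for n,a,b in(('flapFR',(268,197),(300,98)),('flapFL',(138,60),(540,27))):
    p,e=tri(S,s(*a),C,c(*b));print(n,p.round(4),loc(p),e)
for n,uv in(('hingeL C',(637,128)),):C1(n,uv,.05)
E
```

```text
L,yaw [0.4287 0.2425]
fr [ 0.5656 -0.1983  0.05  ]
fl [0.4626 0.2178 0.05  ]
midright [ 0.7001 -0.1659  0.05  ] [-0.0116 -0.2208]
hingeR [0.6535 0.0143 0.05  ] [-0.0135 -0.0347]
hingeL [0.5994 0.2562 0.05  ] [-0.008   0.2132]
rail- [ 0.6173 -0.1683  0.055 ] [-0.0926 -0.2032]
rail+ [ 0.5782 -0.0118  0.055 ] [-0.0929 -0.0419]
tabA [ 0.5887 -0.11    0.102 ] [-0.1063 -0.1398]
tabB [ 0.6168 -0.1057  0.102 ] [-0.078  -0.1424]
pocketFR [ 0.546  -0.0109  0.05  ] [-0.124  -0.0333]
fr [ 0.5652 -0.1955  0.05  ] [-0.1496 -0.2172]
fl [0.4648 0.2231 0.05  ] [-0.1466  0.2133]
hingeR [0.6532 0.0197 0.05  ] [-0.0126 -0.0294]
rail- [ 0.6162 -0.1644  0.055 ] [-0.0927 -0.1992]
rail+ [ 0.5824 -0.0086  0.055 ] [-0.0881 -0.0398]
tabtop [ 0.5934 -0.105   0.102 ] [-0.1006 -0.1361]
midright [ 0.6999 -0.1638  0.05  ] [-0.0113 -0.2188]
flapFR [0.5811 0.0046 0.1198] [-0.0862 -0.0267] 0.0006360436187229444
flapFL [0.5412 0.191  0.1105] [-0.0802  0.1638] 0.016207027925048103
hingeL C [0.5929 0.2628 0.05  ] [-0.0127  0.2211]
```

```bash
cat >> h.py <<'E'
yaw=.2425; x=np.array([np.cos(yaw),np.sin(yaw)]); y=np.array([-x[1],x[0]]); fr=np.array([.5656,-.1983])
def W(lx,ly,z): return [*(fr+(lx+.15)*x+(ly+.22)*y),z]
def down(a):  # tool pointing down, tool x at world yaw a
    return [np.cos(a/2),np.sin(a/2),0.,0.]
def F():
    f=np.array(get_obs()['wrist_force']);return np.round([f[:2]@x,f[:2]@y,f[2]],2)
E
python3 - <<'E'
from h import *
hand.move_gripper(0.0,40)
T=bot.tcp_to_tips; q=down(yaw)
bot.reach(W(-.062,.057,.26),q); print(get_obs()['joint_pos'].__repr__(),F(),get_obs()['time_s'])
f0=F()
bot.servo_line(W(-.062,.057,.12+T),velocity=.15)
z=.12
while z>.043:
    z-=.004 if z>.06 else .0015
    bot.servo_line(W(-.062,.057,z+T),velocity=.05)
    f=F()-f0; print(round(z,4),round(get_obs()['position'][2]-T,4),f)
    if f[2]>14 or (f[2]>8 and z<.052): break
print(get_obs()['time_s'])
bot.servo_line(W(-.062,.057,.13+T),velocity=.15)
shot('side','side1.png');print(get_obs()['time_s'])
s=cv2.imread('pics/side1.png')[120:320,210:460];cv2.imwrite('pics/sc1.png',cv2.convertScaleAbs(cv2.resize(s,(750,600)),alpha=1.4))
E
```

```text
array([ 1.51969053e-01,  2.90638865e-01,  1.69466149e+00, -1.60166377e-04,
        1.15637092e+00,  1.48120485e+00]) [ 0.18  0.08 -0.13] 3.7667
0.116 0.1164 [-0.89  0.35  1.04]
0.112 0.1118 [-0.25  0.2  -0.64]
0.108 0.1077 [-0.94 -0.51  0.07]
0.104 0.1037 [-0.07  0.03  1.37]
0.1 0.0997 [ 0.07 -0.77  0.39]
0.096 0.0957 [ 0.71  0.36 -0.18]
0.092 0.0917 [-1.16 -0.61 -0.16]
0.088 0.0877 [-0.29 -0.13  0.31]
0.084 0.0837 [ 0.41 -0.4   0.35]
0.08 0.0797 [-0.55 -1.06 -0.12]
0.076 0.0757 [-0.05 -0.68 -0.43]
0.072 0.0717 [-0.14 -0.04  0.78]
0.068 0.0677 [-0.15  0.93 -0.22]
0.064 0.0637 [0.05 0.15 0.18]
0.06 0.0597 [-0.33 -0.13 -0.61]
0.0585 0.0584 [-0.38 -0.07 -1.11]
0.057 0.0569 [-0.71 -0.36 -0.33]
0.0555 0.0554 [-0.56 -0.13  0.45]
0.054 0.0539 [-0.5   0.12  0.45]
0.0525 0.0524 [-0.27 -0.76  0.14]
0.051 0.0509 [-0.6  -0.46 -0.12]
0.0495 0.05 [-1.99  0.29  7.94]
0.048 0.0498 [-6.37  0.75 22.48]
10.4833
11.2333
```

View pics/sc1.png

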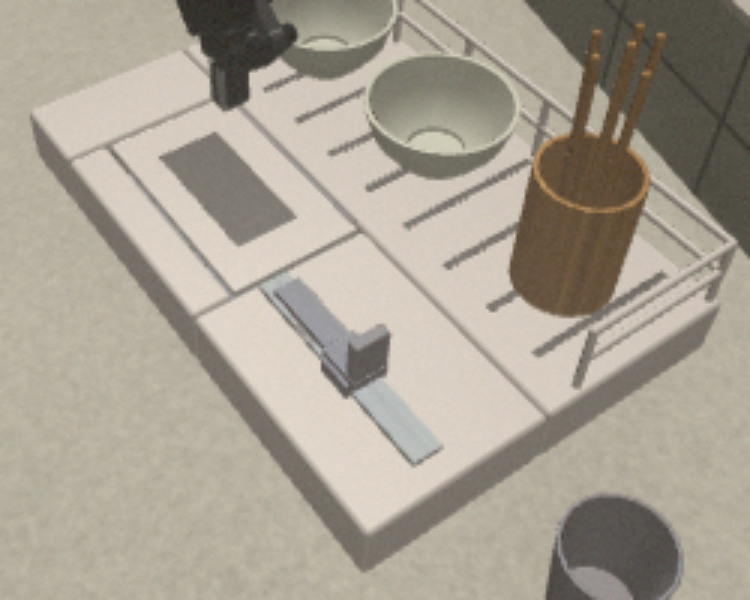

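The flap is shut: the panel is flush in the picture, and contact stopped hard at 50 mm. Next I push the catch.

```bash
cat > push.py <<'E'
from h import *
T=bot.tcp_to_tips; X=-.092; Z=.068+T
def FY(n=4):
    v=[]
    for _ in range(n): v.append(F()); bot.dwell(.02)
    return np.mean(v,0)
E
python3 - <<'E'
from push import *
bot.servo_line(W(-.062,.057,.25),velocity=.25)
best=None
for a in(yaw+np.pi/2,yaw-np.pi/2):
    j=kinematics.solve_ik(W(X,-.17,.25),down(a))
    if j is not None and (best is None or abs(j[5])<abs(best[1][5])): best=(a,j)
a=best[0];print(a,np.round(best[1],2))
bot.reach(W(X,-.17,.25),down(a))
bot.servo_line(W(X,-.17,Z),velocity=.15)
f0=FY(8);print(f0,get_obs()['time_s'])
l=-.17;st=0
while l<-.05:
    l+=.004 if l<-.12 and st==0 else .002
    bot.servo_line(W(X,l,Z),velocity=.06)
    f=FY(3)-f0; p=get_obs()['position']; ly=(np.array(p[:2])-fr)@y-.22
    print(round(l,4),round(ly,4),f.round(2))
    if f[1]<-4.5 : break
print(get_obs()['time_s'])
shot('side','side2.png')
s=cv2.imread('pics/side2.png')[120:320,210:460];cv2.imwrite('pics/sc2.png',cv2.convertScaleAbs(cv2.resize(s,(750,600)),alpha=1.4))
E
```

```text
1.8132963267948965 [-0.22  0.35  1.63 -0.    1.16 -0.46]
[-0.09875 -0.025   -0.0025 ] 14.875
-0.166 -0.1658 [ 0.28  0.51 -0.49]
-0.162 -0.1619 [-0.16 -0.23  0.36]
-0.158 -0.1579 [ 0.03  0.35 -0.16]
-0.154 -0.1538 [ 0.08 -0.07 -0.02]
-0.15 -0.1498 [-0.13 -0.04 -0.31]
-0.146 -0.1457 [0.6  0.56 0.26]
-0.142 -0.1418 [ 0.06 -0.18  0.15]
-0.138 -0.1377 [0.06 0.18 0.21]
-0.134 -0.1337 [ 0.04  0.55 -0.05]
-0.13 -0.1297 [ 0.14 -0.14  0.23]
-0.126 -0.1257 [ 0.29  0.04 -0.62]
-0.122 -0.1218 [-0.18 -0.12 -0.19]
-0.118 -0.1178 [-0.38 -0.2  -0.34]
-0.116 -0.116 [0.69 0.16 0.29]
-0.114 -0.1139 [ 0.28 -0.05 -0.01]
-0.112 -0.1126 [-1.54 -4.76  3.03]
19.675
```

View pics/sc2.png

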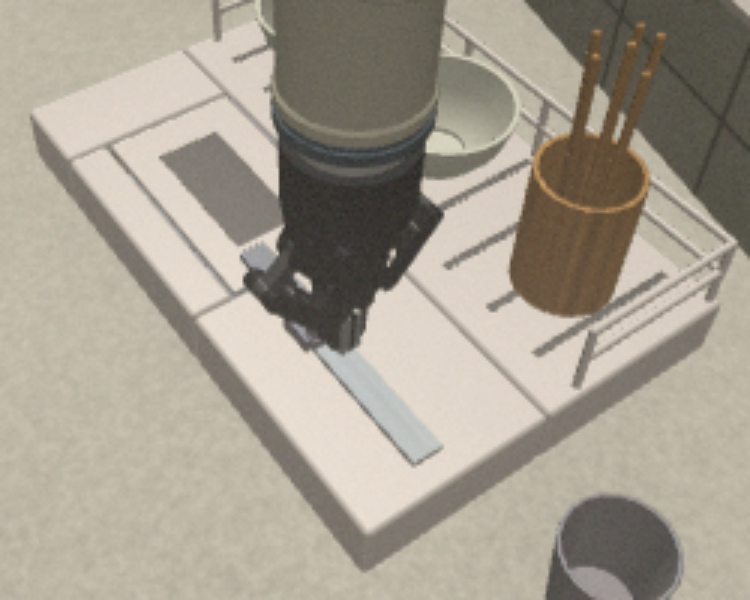

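The force was near zero, then rose sharply after about 39 mm of travel, which is consistent with the notch. I'll press gently to about 6 N, back off, and look.

```bash
python3 - <<'E'
from push import *
l=-.112
for i in range(4):
    f=FY(4); p=get_obs()['position'];print(round(l,4),round((np.array(p[:2])-fr)@y-.22,4),f.round(2))
    if f[1]<-5.8: break
    l+=.0004; bot.servo_line(W(X,l,Z),velocity=.02)
bot.servo_line(W(X,-.15,Z),velocity=.1)
bot.servo_line(W(X,-.20,.22),velocity=.2)
shot('wrist','w3.png');shot('side','side3.png');shot('scene','scene3.png');print(get_obs()['time_s'])
r=lambda f,a,b,c,d,w,h:cv2.convertScaleAbs(cv2.resize(cv2.imread('pics/'+f)[a:b,c:d],(w,h),interpolation=cv2.INTER_CUBIC),alpha=1.4)
A=r('side3.png',180,280,280,380,400,400);B=r('scene3.png',170,230,235,335,400,240)
B=cv2.copyMakeBorder(B,0,160,0,0,cv2.BORDER_CONSTANT)
cv2.imwrite('pics/m3.png',np.hstack([A,B]))
E
```

```text
-0.112 -0.1126 [-1.14 -4.7   3.24]
-0.1116 -0.1125 [-1.94 -5.82  3.15]
21.6583
```

View pics/m3.png

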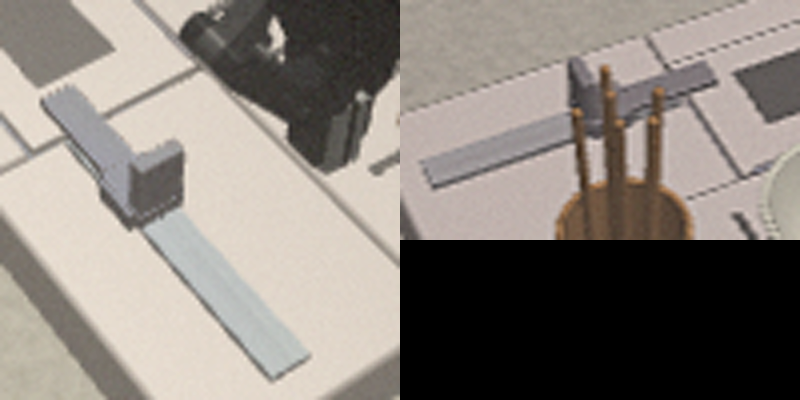

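View pics/w3.png

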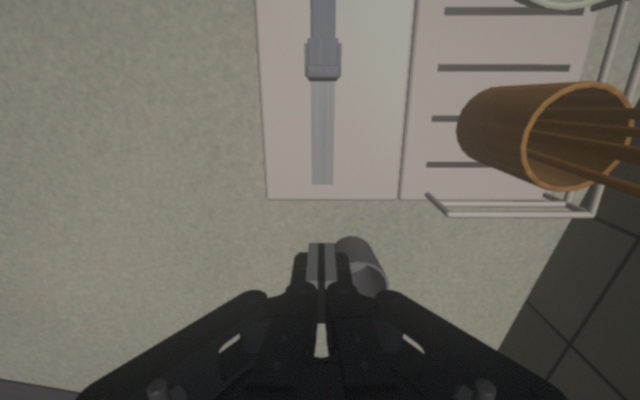

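The catch now sits further along with its tongue over the flap, and the flap is still shut. To check the drop, I'll solve travel and height from how far the tab moved in the side view.

```bash
python3 - <<'E'
from h import *
from scipy.optimize import fsolve
S=np.load('pics/side0.npz');a=cv2.cvtColor(S['f'],cv2.COLOR_RGB2GRAY);b=cv2.cvtColor(np.load('pics/side3.npz')['f'],cv2.COLOR_RGB2GRAY)
def proj(p):
    q=S['V'][:3,:3]@p+S['V'][:3,3];q=S['K']@q;return q[:2]/q[2]
k=4;up=lambda i:cv2.resize(cv2.GaussianBlur(i,(3,3),0),None,fx=k,fy=k,interpolation=cv2.INTER_CUBIC)
P0=np.array(W(-.092,-.1405,.085));c=proj(P0)
for (u0,u1,v0,v1) in((325,342,227,252),(323,342,226,242),(326,341,230,250)):
    t=up(a[v0-4:v1+4,u0-4:u1+4])[4*k:-4*k,4*k:-4*k];R=up(b[180:270,280:360])
    m=cv2.matchTemplate(R,t,cv2.TM_CCOEFF_NORMED);_,s,_,(mx,my)=cv2.minMaxLoc(m)
    d=np.array([280+mx/k-u0,180+my/k-v0])
    sol=fsolve(lambda s:proj(P0+np.array([*(s[0]*y),s[1]]))-c-d,[.035,0])
    print(c.round(1),d,round(s,3),sol.round(4))
E
```

```text
[332.  237.6] [-13.5 -13.5] 0.98 [ 0.0413 -0.0039]
[332.  237.6] [-13.75 -13.25] 0.992 [ 0.042  -0.0054]
[332.  237.6] [-13.5 -13.5] 0.983 [ 0.0413 -0.0039]
```

The tab moved about 41 mm and dropped about 4.5 mm, so the catch is seated in the notch. The arm is clear, so I'm handing in.

```bash
python3 -c "
from h import *
print(F(),get_obs()['time_s']);print(hand_in())"
```

```text
[-0.24 -0.42 -0.1 ] 21.6583
the job is handed in; nothing more can be done
None
```

The flap is pressed shut and the catch is seated in the notch, about 4.5 mm down by the side camera; the job was handed in at 21.7 s with the arm clear and the bowls, holder and cup left alone.

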